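# Blow off the instrument basket, then raise it on the cam lift and hold it up to drain

## Robot

A 6-joint arm with a two-finger parallel gripper is mounted at the origin on the work surface. World frame = base frame: x ahead of the robot, y to its left, z up, the work surface at z = 0. Lengths are in m, angles in rad, forces in N, time in s.
With the tool pointing down it reaches from about 0.35 to 0.775 m from the base axis. Payload 5.5 kg.
Tool frame: the origin (TCP) lies at the very end of the fingers, on their centre line; the grasp point (between the pads) lies 19 mm behind it; z points along the fingers, y is the line along which they close (so a half turn about z gives the same grasp; the last joint's range is limited). The gripper opens to 85 mm and grips with 20 to 120 N. Pads are 22 mm wide; open, the fingers measure 114 mm over their backs; the gripper's body (76 mm by 85 mm) begins 54 mm behind the grasp point. The pads swing forward as they close: fully open they stand 13 mm farther back than shut.
Start: joints at [-0.14, 0.313, 0.046, 1.304, 0, 1.431], TCP at [0.575, -0, 0.231] pointing down, gripper open.
Joint ranges: [-2.76, 2.76], [-0.86, 1.69], [-1.03, 1.26], [-2.2, 2.34], [-1.47, 1.5], [-3.14, 3.14]. Speed limits (rad/s): [2.57, 2.57, 3.14, 3.14, 3.14, 3.14].

## Interface

Orientations are given as a unit quaternion [w, x, y, z].
In Python, from workcell import env gives the robot as it stands. The module is installed in compiled form; this text tells all that it offers.
- The arm moves only by the tool jog_arm, never from a script. Its arguments are lists of equal length, an entry for each row: "gripper": the opening, from 0 (shut) to 1 (fully open); "offset": the shift along the world's x, y, z in cm, a list of three; "twist": the turn about the world's z in degrees. In form: {"gripper": [gripper, ...], "offset": [[dx, dy, dz], ...], "twist": [twist, ...]}. A call has exactly 8 rows; each row is the pose to reach, as a shift and turn from the pose commanded when the call began; what a row does not reach only later rows make up. A row lasts 1/8 s, in which the tool goes at most 62.5 mm and 10.7 degrees, less where a joint would pass 70% of its speed; a pose out of reach is approached as far as the arm can. A call with a gripper value outside its range is refused whole. The fingers move at their own pace and stop on an object; "squeeze" is the grip in N (left out, the last holds). Time passes only in rows, so rows that repeat a pose let the fingers close, or fill a call up. It gives the time, the measured TCP pose, the force, the opening and the grip force at its end, in the units of the state.
- env.get_state(): the state, without advancing time (a new reading comes with each control period).
- env.read_camera(name): name is "scene" or "side" or "wrist"; returns a dict with "image" (480x640x3 uint8, red, green, blue), "z_map" (480x640 float32, m along the optical axis (not along the pixel's ray), 0 where there is no reading), "fovy" (degrees; the focal length in pixels is half the picture's height over the tangent of half this angle, whatever the lens; pixels are square), "cx", "cy" (the principal point, pixels), "cam_to_world" (4x4, takes a point from camera to world coordinates). Camera axes: x right, y up, looking along -z (the intrinsics and any distortion apply to the point x, -y, -z); pixel columns grow to the right and rows downward; lengths in m; the calibration is good to about 2 mm. A picture is of the moment at which its call begins.
- env.hand_in(): hands the job in; it is judged then, once.
The state is a dict: "clock": time; "joint_pos": joint angles; "qvel": joint speeds; "tau": joint torques, N m; "tcp_pos": TCP position; "orientation": TCP orientation; "wrist_force": force on the tool from outside, world axes, zero at the start; "ft_torque": the same for the moment, N m; "finger_gap": finger opening in m; "grip_force": force on a finger pad.
Only numpy, scipy, OpenCV 4.12 (cv2) and the standard library are available. Lean on these libraries where they do the work, as an engineer would, in place of code of your own. Each camera call takes 0.05 s, during which the arm holds its last target. There are 200 camera calls.

## Task

Squeeze the trigger of the fixed air gun all the way in for a moment (half a second or more) to blow off the instrument basket while the basket is still down, and let the trigger go completely. Then take the cam lift's lever by its crossbar, swing it away from its rest to the point where the basket stands highest, neither short of it nor past it, and finish while still holding the lever steady there by the crossbar. Do not touch the basket or disturb the things standing around.

Things in the scene. Friction and masses are not known exactly. Their poses are not given: they have to be found in the camera images.
- station: the cam lift, fixed to the counter: aluminium base plate 200 x 150 x 10 mm, two white bearing walls, and above them a shallow steel cradle carrying the basket. Origin on the counter below the lever's shaft (plate centre is at x = -10 mm); z up. At its -y side stands the lever. Its yaw and place vary.
- shaft (a point): the point on the lever's turning axis in the swing plane of the crossbar's centre: station frame (0, -127, 65) mm. The turning axis is the station's y axis direction. Axes parallel to the station's.
- lever (a joint): lever angle, rad. 0 = rest, crossbar leaning 0.785 (45 deg) from vertical to the station's -x (robot) side; growing swings it up over vertical towards +x. Basket highest at 1.40 (crossbar 0.615, 35 deg, past vertical); beyond that it sinks again; stop at 1.85. A spring (0.4 N m at 0, 0.75 at 1.40) and the basket's weight swing it back when let go: up to 10 N at the bar.
- lever_bar: the lever's black round crossbar, 16 mm diameter, 80 mm long, parallel to the station's y, origin at its centre. Station frame: (100 sin a, -127, 65 + 100 cos a) mm with a = lever angle - 0.785 (100 mm radius about the shaft point). Can be pinched across from above; the lever's steel arm joins it at its inner end, 40 mm from the centre, basket side. A sleeve, free to roll on its pin.
- cradle_top (a point): centre of the cradle's inner floor (cradle 156 x 136 mm, rim 6 mm above that floor, stays level). Height above the counter 104.4 mm at rest, 126 mm at the highest point; it rides on the lever's cam (eccentricity 26 mm), so it also shifts in the station's x from -25.6 mm at rest to 0 at the highest point.
- basket: perforated steel instrument basket 136 x 116 x 36 mm, open on top, with instruments in it, loose, standing in the cradle. Origin at the centre of its underside, z up.
- gun: the air gun, fixed, lying on its side 140 mm above the counter on a dark steel plate (130 x 90 x 12 mm) at the station's +y side. Origin on the counter below the barrel; nozzle points to its -y (to the basket), black grip to its -x. A steel supply pipe goes down from the grip's end at x = -138 mm; the post stands at x = 5 mm. Place and yaw vary.
- gun_grip (a point): middle of the black fixed grip, gun frame (-75, 12, 140) mm. The grip is a level bar along the gun's x, 26 mm wide (y -1 to 25 mm), 28 mm high (z 126 to 154 mm), from x = -125 to -5 mm.
- trigger (a joint): trigger angle, rad: 0 = released, 0.25 = fully squeezed against its stop (1.2 N m/rad spring, 0.12 to 0.42 N m, so about 7 N at the pad when fully in); springs back when let go.
- trigger_pad (a point): middle of the aluminium trigger, a bar 85 x 8 x 20 mm on the grip's -y (nozzle) side, turning in the level plane about an upright hinge at gun frame (-12, -19, 140) mm. Pad at gun frame (-75, -27, 140) mm; outer face at y = -31 mm released, -15 mm squeezed. The grip (far face y = 25) does not give: fingers must close about y = 5 mm.
- soap: bystander: white plastic bottle, 60 mm diameter, 150 mm high, origin under its centre.
- beaker: bystander: steel cup, 70 mm diameter, 80 mm high, origin under its centre.
- ringbox: bystander: low yellow plastic box, 60 mm diameter, 35 mm high, origin under its centre.
- tray: bystander: empty blue plastic tray 150 x 180 x 35 mm, origin under its centre.
Mind the look-alikes: they are no part of the job. Leave any orange or pink look-alike of the basket alone.

How it is judged:
By the outcome, as a careful person would: the job done as asked, in the order asked, and still so for the second after the job is handed in, while the arm keeps its last pose, push and grip.
It also fails if it takes over 51 s, if anything falls off the work surface, if the arm or the gripper's body presses on something with over 40 N, if the wrist force passes 120 N, or if a joint passes its speed limit or range.

## Working session

There is one attempt and no reset: what is moved stays moved. The work goes in short steps, Python scripts to look and compute and a tool call to move; the robot and the scene stay as the last step left them, time stands still between calls to the robot, and variables do not carry over. Pictures are saved under pics/ and viewed, at most 10 in all, crops included, and the job is handed in when it is done.

Besides the shell and the picture viewer there is one more tool, called after "Emit:" in YAML: its name, and indented under it one key for each argument. jog_arm: Moves the arm, as the interface text tells. Its arguments: {"type":"object","properties":{"gripper":{"type":"array"},"offset":{"type":"array"},"twist":{"type":"array"},"squeeze":{"type":"number"}},"required":["gripper","offset","twist"]}

```bash
mkdir -p pics; cat > h.py <<'E'
import numpy as np,cv2
from workcell import env
def shot(n):
    r=env.read_camera(n);return r
def pts(r):
    h,w=r["z_map"].shape;f=h/2/np.tan(np.radians(r["fovy"])/2)
    u,v=np.meshgrid(np.arange(w),np.arange(h));z=r["z_map"]
    P=np.stack([(u-r["cx"])/f*z,-(v-r["cy"])/f*z,-z,np.ones_like(z)],-1)
    W=(P@np.array(r["cam_to_world"]).T)[...,:3];W[z==0]=np.nan;return W
E
python3 - <<'E'
from h import *
s=env.get_state();print(s)
for n in("scene","side"):
    r=shot(n);cv2.imwrite(f"pics/{n}0.png",r["image"][...,::-1]);np.savez(f"{n}0.npz",im=r["image"],W=pts(r))
    print(n,{k:r[k] for k in r if k not in("image","z_map")},(r["z_map"]>0).mean())
E
```

```text
{'clock': 0.0, 'joint_pos': array([-1.39613553e-01,  3.13993296e-01,  4.49534088e-02,  1.30361435e+00,
        4.18704370e-05,  1.43119148e+00]), 'qvel': array([ 0.00113292, -0.00050409,  0.00066101, -0.00110184, -0.00078401,
        0.00051222]), 'tau': array([-2.90074182e-03, -4.80629075e+01,  2.98531097e+01,  1.95313990e-02,
       -3.83516899e-04, -4.27451073e-05]), 'tcp_pos': array([5.74471921e-01, 6.94814582e-05, 2.30402475e-01]), 'orientation': array([-7.54487304e-04,  7.07109568e-01,  7.07103384e-01, -5.42353179e-04]), 'wrist_force': array([ 1.51792815, -0.08307844,  1.11760927]), 'ft_torque': array([-0.01769075, -0.03333873, -0.04094696]), 'grip_force': 0.0, 'finger_gap': 0.08546398825025397}
scene {'fovy': 49.25546389070917, 'cx': 314.5721131465431, 'cy': 239.9314289497094, 'cam_to_world': array([[ 0.53965634, -0.72957443,  0.42010973,  1.05818855],
       [ 0.84184576,  0.46279908, -0.27769179, -0.2993598 ],
       [ 0.00817043,  0.50352573,  0.8639416 ,  1.14747764],
       [ 0.        ,  0.        ,  0.        ,  1.        ]])} 0.995751953125
side {'fovy': 51.750619841008245, 'cx': 322.3370062133333, 'cy': 237.04818800770596, 'cam_to_world': array([[ 0.77980853,  0.46312782, -0.42120218,  0.03611827],
       [-0.62594106,  0.56627594, -0.53621764, -0.67345889],
       [-0.00982065,  0.68179483,  0.73147753,  1.05692705],
       [ 0.        ,  0.        ,  0.        ,  1.        ]])} 0.9958528645833333
```

View pics/scene0.png

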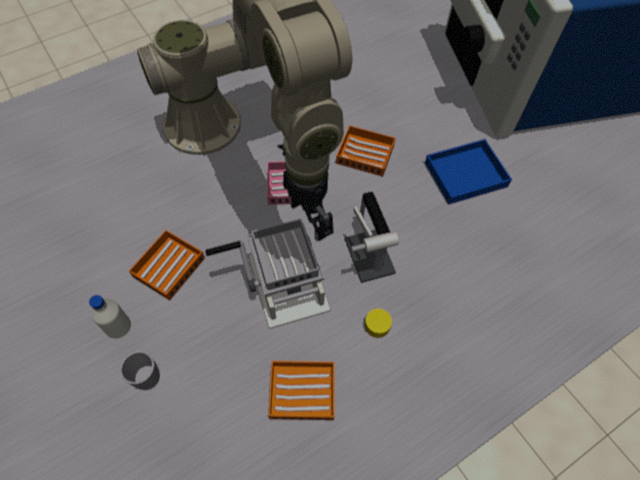

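View pics/side0.png

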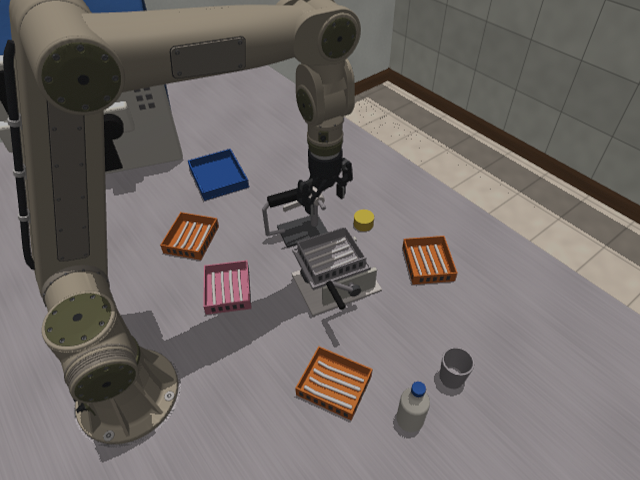

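Scene view: grey steel basket on the lift (285,253), lever crossbar (223,248), air gun grip (375,213) with the aluminium trigger on its left (360,225). The orange/pink baskets are the look-alikes; only the grey one stands in the cradle.

```bash
python3 - <<'E'
from h import *
d=np.load("scene0.npz");im=d["im"].astype(int);W=d["W"]
dark=im.max(-1)<60
def fit(m,n):
    P=W[m];c=np.median(P,0);
    r=cv2.minAreaRect(P[:,:2].astype(np.float32)*1000);print(n,len(P),"med",c.round(4),"rect mm",np.round(r[0],1),np.round(r[1],1),round(r[2],1),"z",np.nanpercentile(P[:,2],[5,95]).round(3))
    return P
U,V=np.meshgrid(np.arange(640),np.arange(480))
box=lambda a,b,c,e:(U>=a)&(U<b)&(V>=c)&(V<e)
z=W[...,2]
fit(dark&box(345,400,180,250)&(z>.148)&(z<.165),"grip top")
fit(box(335,400,180,245)&(z>.148)&(z<.165)&~dark,"nondark gun z>.14")
fit(dark&box(200,246,235,260)&(z>.125),"bar")
fit(box(265,340,270,330)&(z>.005)&(z<.016),"plate station")
fit(box(340,400,225,285)&(z>.006)&(z<.018),"plate gun")
fit(box(340,372,180,245)&(z>.143)&(z<.154)&~dark,"trigger")
c=cv2.resize(d["im"][170:300,190:420,::-1],None,fx=3.4,fy=3.4,interpolation=cv2.INTER_CUBIC);cv2.imwrite("pics/c1.png",c)
for n in("side0",):
    d=np.load("side0.npz");im=d["im"].astype(int);W=d["W"];z=W[...,2];dark=im.max(-1)<60
    fit(dark&box(322,365,278,312)&(z>.12),"side bar")
    fit(box(285,385,270,315)&(z>.005)&(z<.016),"side plate station")
    fit(dark&box(262,300,185,210)&(z>.148)&(z<.165),"side grip")
E
```

```text
grip top 454 med [0.5905 0.1752 0.1551] rect mm [603.4 160.7] [ 74.7 148.9] 43.8 z [0.15  0.159]
nondark gun z>.14 491 med [0.646  0.1446 0.1543] rect mm [595.1 150.1] [ 85.7 146.6] 78.3 z [0.149 0.159]
bar 212 med [ 0.4784 -0.1582  0.1423] rect mm [ 477.5 -157.4] [76.7 13.9] 74.8 z [0.136 0.147]
plate station 1426 med [ 0.6379 -0.0692  0.011 ] rect mm [626.1 -43.6] [179.7 148.6] 59.9 z [0.006 0.015]
plate gun 1133 med [0.6268 0.1435 0.0133] rect mm [610.5 163.1] [152.1 167.3] 57.7 z [0.007 0.017]
trigger 167 med [0.5952 0.1385 0.1503] rect mm [580.4 145.3] [ 39.1 144.9] 54.6 z [0.144 0.154]
side bar 203 med [ 0.4729 -0.1609  0.142 ] rect mm [ 480.  -147.3] [107.3  22.6] 68.6 z [0.136 0.146]
side plate station 920 med [ 0.4941 -0.075   0.0097] rect mm [541.9 -77.4] [142.4 251.4] 51.1 z [0.006 0.014]
side grip 217 med [0.5661 0.1771 0.1528] rect mm [572.  177.2] [30.3 90.3] 74.1 z [0.149 0.156]
```

View pics/c1.png

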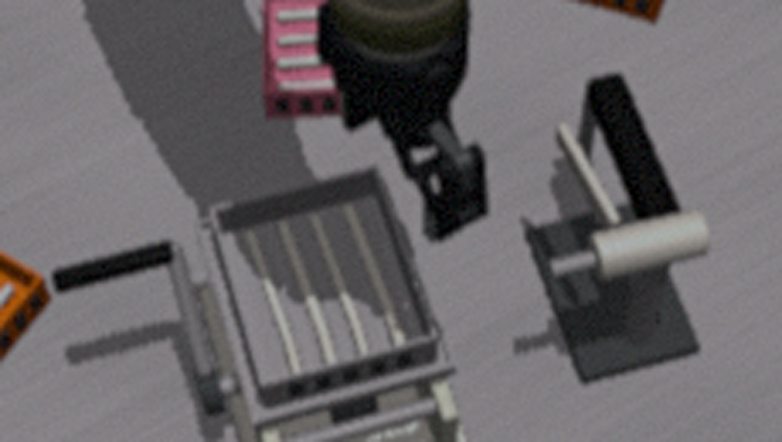

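```bash
python3 - <<'E'
from h import *
from scipy.optimize import least_squares
U,V=np.meshgrid(np.arange(640),np.arange(480))
box=lambda a,b,c,e:(U>=a)&(U<b)&(V>=c)&(V<e)
def comp(m):
    n,l,s,_=cv2.connectedComponentsWithStats(m.astype(np.uint8),connectivity=4);return l==1+np.argmax(s[1:,4])
bars=[]
for n,bb,gb in(("scene0",(200,246,235,262),(352,400,185,245)),("side0",(322,365,278,312),(262,300,185,210))):
    d=np.load(n+".npz");im=d["im"].astype(int);W=d["W"];z=W[...,2];dark=im.max(-1)<60
    P=W[comp(dark&box(*bb)&(z>.12)&(z<.15))]
    # cylinder r=8mm at known height .1357: level axis through (x0,y0,zc), yaw th
    def res(q):
        e=np.array([np.cos(q[0]),np.sin(q[0])]);pp=(P[:,:2]-P[:,:2].mean(0))@e-q[1]
        return (np.hypot(pp,P[:,2]-q[2])-.008)*1000
    q=least_squares(res,[-.26,0,.1357],loss="soft_l1").x
    e=np.array([np.cos(q[0]),np.sin(q[0])]);t=np.array([-e[1],e[0]]);m=P[:,:2].mean(0)
    s=(P[:,:2]-m)@t;lo,hi=np.percentile(s,[1,99])
    print(n,"bar yaw",np.degrees(q[0]).round(1),"zc",q[2].round(4),"centre",(m+q[1]*e+t*(lo+hi)/2).round(4),"len",(hi-lo).round(4),"rms",np.sqrt(np.mean(res(q)**2)).round(2))
    M=comp(dark&box(*gb)&(z>.15)&(z<.158));P=W[M];
    r=cv2.minAreaRect(P[:,:2].astype(np.float32)*1000);print(" grip",len(P),np.round(r[0],1),np.round(r[1],1),round(r[2],1),np.median(P[:,2]))
    c=P[:,:2].mean(0);w,v=np.linalg.eigh(np.cov((P[:,:2]-c).T));e=v[:,1]*np.sign(v[0,1]);t=np.array([-e[1],e[0]])
    for nm,ax in(("long",e),("cross",t)):print("  ",nm,ax.round(3),np.percentile((P[:,:2]-c)@ax,[1,50,99]).round(4),"c",c.round(4))
    Q=W[(~dark)&box(gb[0]-15,gb[1],gb[2]-10,gb[3]+10)&(z>.13)&(z<.153)]
    k=(Q[:,:2]-c)@t;k2=(Q[:,:2]-c)@e;s=(k<-.02)&(k>-.06)&(abs(k2)<.04);print("  trig",s.sum(),np.median(Q[s],0).round(4),np.percentile(k[s],[5,50,95]).round(4), np.median(k2[s]))
E
```

```text
scene0 bar yaw -15.1 zc 0.1367 centre [ 0.4746 -0.1566] len 0.0746 rms 1.79
 grip 393 [588.2 176.2] [ 23.8 111.6] 74.6 0.15497779675914947
   long [ 0.961 -0.277] [-0.0574  0.0009  0.0529] c [0.5901 0.1753]
   cross [0.277 0.961] [-0.0112 -0.0003  0.0119] c [0.5901 0.1753]
  trig 128 [0.5828 0.14   0.1492] [-0.0416 -0.036  -0.0302] 0.002583666371200796
side0 bar yaw -14.1 zc 0.1357 centre [ 0.4754 -0.1603] len 0.078 rms 1.86
 grip 187 [572.  177.2] [30.3 90.3] 74.1 0.15324795881877407
   long [ 0.966 -0.257] [-0.0399 -0.0015  0.0436] c [0.5686 0.1783]
   cross [0.257 0.966] [-0.0129  0.0006  0.0141] c [0.5686 0.1783]
  trig 106 [0.5674 0.1382 0.1429] [-0.0422 -0.0387 -0.0337] 0.009071308349143426
```

Emit:
jog_arm:
  gripper: [1, 1, 1, 1, 1, 1, 1, 1]
  offset:
    - [0, 2, 0]
    - [0, 5, 0]
    - [0.2, 8, 0]
    - [0.3, 11, 0]
    - [0.5, 14, 0]
    - [0.5, 16.5, 0]
    - [0.5, 16.5, 0]
    - [0.5, 16.5, 0]
  twist: [10, 20, 30, 40, 50, 60, 70, 74]
  squeeze: 60

```text
clock: 1.1
tcp_pos: [0.5796, 0.1656, 0.2306]
orientation: [-0.001, 0.137, 0.991, -0.0]
wrist_force: [0.2, 0.1, 0.4]
finger_gap: 0.0855
grip_force: 0.0
```

```bash
python3 - <<'E'
from h import *
r=shot("wrist");cv2.imwrite("pics/w1.png",r["image"][...,::-1]);np.savez("w1.npz",im=r["image"],W=pts(r))
s=env.get_state();print(s["tcp_pos"],s["orientation"],s["wrist_force"],s["joint_pos"])
E
```

```text
[0.5796547  0.16533699 0.2306739 ] [-5.85240463e-04  1.36635038e-01  9.90621272e-01 -1.36735224e-04] [-0.31414578  0.09524558 -0.68646005] [1.44711042e-01 3.69397106e-01 1.24484942e-01 1.32708453e+00
 6.27793169e-05 4.18838640e-01]
```

View pics/w1.png

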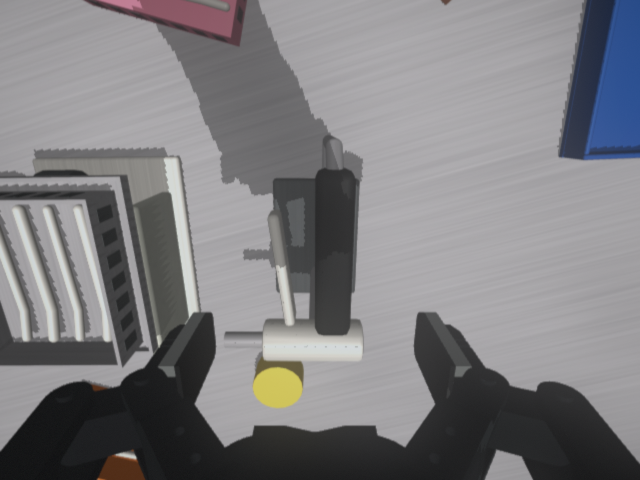

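Wrist view: grip vertical at columns 316–355 (rows 170–333), trigger from tip (275,212) to hinge (292,322), barrel at (312,340), finger orientation matches. Refine with its depth.

```bash
python3 - <<'E'
from h import *
d=np.load("w1.npz");im=d["im"].astype(int);W=d["W"];z=W[...,2]
U,V=np.meshgrid(np.arange(640),np.arange(480))
g=(U>300)&(U<370)&(V>165)&(V<318)&(im.max(-1)<70)&(z>.15)&(z<.16)
P=W[g];c=P[:,:2].mean(0);w,v=np.linalg.eigh(np.cov((P[:,:2]-c).T));e=v[:,1]*np.sign(v[0,1]);t=np.array([-e[1],e[0]])
print("yaw",np.degrees(np.arctan2(e[1],e[0])),"c",c,np.percentile((P[:,:2]-c)@e,[0.5,99.5]),np.percentile((P[:,:2]-c)@t,[0.5,99.5]),np.median(P[:,2]))
lo,hi=np.percentile((P[:,:2]-c)@t,[0.5,99.5]);a=np.percentile((P[:,:2]-c)@e,.5)
pad=c+e*(a+.050)+t*(lo+hi)/2;print("grip mid",pad,"y=0",pad-t*.012,"y=5",pad-t*.007)
T=(U>262)&(U<300)&(V>205)&(V<315)&(z>.13)&(z<.156);Q=W[T];print("trig cross rel grip mid",np.percentile((Q[:,:2]-pad)@t,[2,50,98]),np.median(Q[:,2]))
E
```

```text
yaw -16.131503687088493 c [0.57573116 0.18073656] [-0.04702575  0.05405751] [-0.01193302  0.0121679 ] 0.15365371097057356
grip mid [0.57862093 0.180023  ] y=0 [0.57528682 0.16849548] y=5 [0.57667603 0.17329862]
trig cross rel grip mid [-0.04313247 -0.03596746 -0.02850429] 0.1491447178391288
```

Emit:
jog_arm:
  gripper: [1, 1, 1, 1, 1, 1, 1, 1]
  offset:
    - [-0.4, 0.2, -1]
    - [-0.4, 0.2, -3]
    - [-0.4, 0.2, -5]
    - [-0.4, 0.2, -7]
    - [-0.4, 0.2, -9]
    - [-0.4, 0.2, -10.5]
    - [-0.4, 0.2, -11.2]
    - [-0.4, 0.2, -11.2]
  twist: [0, 0, 0, 0, 0, 0, 0, 0]

```text
clock: 2.15
tcp_pos: [0.5757, 0.1669, 0.1189]
orientation: [-0.0, 0.139, 0.99, -0.0]
wrist_force: [-0.1, 0.4, -0.3]
finger_gap: 0.0853
grip_force: 0.0
```

```bash
python3 - <<'E'
from h import *
r=shot("wrist");cv2.imwrite("pics/w2.png",r["image"][...,::-1])
s=env.get_state();print(s["tcp_pos"],s["wrist_force"])
E
```

```text
[0.57619192 0.166984   0.11956368] [0.30859857 0.42323443 0.25689365]
```

View pics/w2.png

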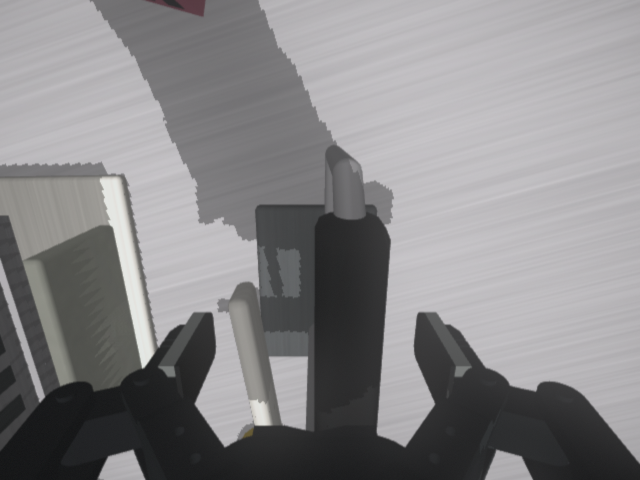

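Wrist view: fingers straddle trigger (outer edge ~238,320) and grip (right edge ~384,320), pads at 213 and 415; centre is at about gun y = -2, so shift 7 mm toward gun +y and close.

Emit:
jog_arm:
  gripper: [1, 1, 0.6, 0.5, 0.4, 0.4, 0.4, 0.4]
  offset:
    - [0.1, 0.4, 0]
    - [0.2, 0.7, 0]
    - [0.2, 0.7, 0]
    - [0.2, 0.7, 0]
    - [0.2, 0.7, 0]
    - [0.2, 0.7, 0]
    - [0.2, 0.7, 0]
    - [0.2, 0.7, 0]
  twist: [0, 0, 0, 0, 0, 0, 0, 0]
  squeeze: 35

```text
clock: 3.2
tcp_pos: [0.5777, 0.1724, 0.12]
orientation: [0.0, 0.14, 0.99, -0.001]
wrist_force: [-2.7, -5.7, 5.0]
finger_gap: 0.0398
grip_force: 35.3
```

Emit:
jog_arm:
  gripper: [0.3, 0.3, 0.3, 0.3, 0.3, 0.3, 0.3, 0.3]
  offset:
    - [0, 0, 0]
    - [0, 0, 0]
    - [0, 0, 0]
    - [0, 0, 0]
    - [0, 0, 0]
    - [0, 0, 0]
    - [0, 0, 0]
    - [0, 0, 0]
  twist: [0, 0, 0, 0, 0, 0, 0, 0]
  squeeze: 50

```text
clock: 4.2
tcp_pos: [0.5778, 0.1727, 0.1202]
orientation: [0.0, 0.14, 0.99, -0.001]
wrist_force: [-2.4, -4.3, 6.2]
finger_gap: 0.039
grip_force: 49.9
```

```bash
python3 - <<'E'
from h import *
r=shot("wrist");cv2.imwrite("pics/w3.png",r["image"][...,::-1])
s=env.get_state();print(s["tcp_pos"],s["wrist_force"])
E
```

```text
[0.57781462 0.17266037 0.12017027] [-2.7498426  -4.11740478  5.8179295 ]
```

View pics/w3.png

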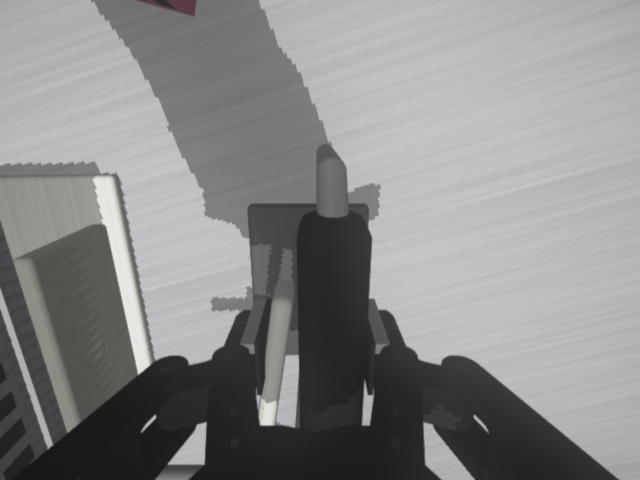

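The trigger now leans inward (tip 285,285 next to the grip), gap 39 mm under 50 N: it is at its stop. Release and rise.

Emit:
jog_arm:
  gripper: [1, 1, 1, 1, 1, 1, 1, 1]
  offset:
    - [0, 0, 0]
    - [0, 0, 0]
    - [0, 0, 0]
    - [0, 0, 0]
    - [0, 0, 0]
    - [-0.1, -0.3, 0]
    - [-0.2, -0.6, 0]
    - [-0.2, -0.6, 0]
  twist: [0, 0, 0, 0, 0, 0, 0, 0]

```text
clock: 5.25
tcp_pos: [0.5759, 0.1677, 0.1193]
orientation: [-0.0, 0.139, 0.99, 0.0]
wrist_force: [-0.4, -0.7, 0.1]
finger_gap: 0.0855
grip_force: 0.0
```

Emit:
jog_arm:
  gripper: [1, 1, 1, 1, 1, 1, 1, 1]
  offset:
    - [0, 0, 1]
    - [0, 0, 3]
    - [0, 0, 5]
    - [0, 0, 7]
    - [0, 0, 9]
    - [0, 0, 11]
    - [0, 0, 13]
    - [0, 0, 13]
  twist: [0, 0, 0, 0, 0, 0, 0, 0]

```text
clock: 6.25
tcp_pos: [0.5772, 0.1682, 0.2517]
orientation: [0.002, 0.139, 0.99, 0.001]
wrist_force: [1.0, 0.3, -0.4]
finger_gap: 0.0853
grip_force: 0.0
```

Emit:
jog_arm:
  gripper: [1, 1, 1, 1, 1, 1, 1, 1]
  offset:
    - [-0.5, -2, 0]
    - [-2, -6, 0]
    - [-3.5, -10, 0]
    - [-5, -14.5, 0]
    - [-6.5, -19, 0]
    - [-8, -23.5, 0]
    - [-9.5, -28, 0]
    - [-10, -32, 0]
  twist: [-10, -20, -30, -40, -50, -60, -70, -80]

```text
clock: 7.25
tcp_pos: [0.4748, -0.1532, 0.2488]
orientation: [-0.0, 0.745, 0.667, -0.0]
wrist_force: [0.9, 0.0, -0.1]
finger_gap: 0.0852
grip_force: 0.0
```

Emit:
jog_arm:
  gripper: [1, 1, 1, 1, 1, 1, 1, 1]
  offset:
    - [0, -0.6, 0]
    - [0, -0.6, 0]
    - [0, -0.6, 0]
    - [0, -0.6, 0]
    - [0, -0.6, -1]
    - [0, -0.6, -2]
    - [0, -0.6, -2]
    - [0, -0.6, -2]
  twist: [-9, -9, -9, -9, -9, -9, -9, -9]

```text
clock: 8.25
tcp_pos: [0.476, -0.1579, 0.2292]
orientation: [-0.0, 0.793, 0.609, -0.0]
wrist_force: [0.7, -0.3, 0.0]
finger_gap: 0.0852
grip_force: 0.0
```

```bash
python3 - <<'E'
from h import *
r=shot("wrist");cv2.imwrite("pics/w4.png",r["image"][...,::-1]);np.savez("w4.npz",im=r["image"],W=pts(r))
s=env.get_state();print(s["tcp_pos"],s["orientation"],s["joint_pos"])
r=shot("scene");W=pts(r);cv2.imwrite("pics/s2.png",r["image"][...,::-1]);
a=np.load("scene0.npz");b=np.s_[190:240,352:366];print("trigger pic change",np.abs(a["im"][b].astype(int)-r["image"][b]).mean())
E
```

```text
[ 0.47612535 -0.15806047  0.22943612] [1.29566422e-04 7.93322803e-01 6.08801208e-01 5.53552275e-05] [-4.80669055e-01  1.71612223e-01 -1.43244992e-01  1.25565746e+00
 -8.96426006e-06  1.35182636e+00]
trigger pic change 3.5023809523809524
```

View pics/w4.png

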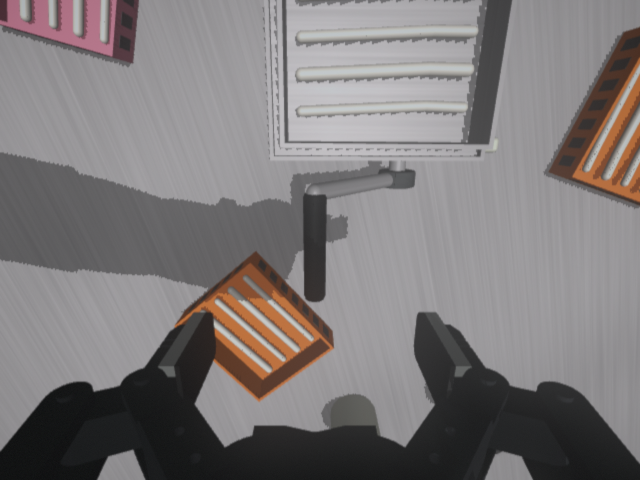

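Wrist view: crossbar at column 315, rows 190–300, parallel to the pads and centred between the fingers (213/415). Fit it once more with depth.

```bash
python3 - <<'E'
from h import *
from scipy.optimize import least_squares
d=np.load("w4.npz");im=d["im"].astype(int);W=d["W"];z=W[...,2]
U,V=np.meshgrid(np.arange(640),np.arange(480))
P=W[(U>298)&(U<332)&(V>188)&(V<305)&(z>.12)&(z<.15)&(im.max(-1)<90)]
def res(q):
    e=np.array([np.cos(q[0]),np.sin(q[0])]);return (np.hypot((P[:,:2]-P[:,:2].mean(0))@e-q[1],P[:,2]-q[2])-.008)*1000
q=least_squares(res,[-.26,0,.1357],loss="soft_l1").x
e=np.array([np.cos(q[0]),np.sin(q[0])]);t=np.array([-e[1],e[0]]);m=P[:,:2].mean(0);s=(P[:,:2]-m)@t;lo,hi=np.percentile(s,[1,99])
c=m+q[1]*e+t*(lo+hi)/2;print(len(P),"yaw",np.degrees(q[0]),"zc",q[2],"c",c,"len",hi-lo)
T=np.array([.4755,-.158]);print("off along e,t",(c-T)@e,(c-T)@t)
E
```

```text
2317 yaw -15.210116698383171 zc 0.1355063995170832 c [ 0.47571606 -0.15687155] len 0.07644778651803284
off along e,t -8.756584519202475e-05 0.00114561044865185
```

Emit:
jog_arm:
  gripper: [1, 1, 1, 1, 1, 1, 1, 1]
  offset:
    - [0, 0, -1]
    - [0, 0, -3]
    - [0, 0, -5]
    - [0, 0, -7]
    - [0, 0, -9]
    - [0, 0, -10.5]
    - [0, 0, -11.3]
    - [0, 0, -11.3]
  twist: [0, 0, 0, 0, 0, 0, 0, 0]

```text
clock: 9.35
tcp_pos: [0.4758, -0.1579, 0.1159]
orientation: [-0.0, 0.793, 0.609, -0.0]
wrist_force: [0.1, -0.4, 0.2]
finger_gap: 0.0853
grip_force: 0.0
```

Emit:
jog_arm:
  gripper: [0, 0, 0, 0, 0, 0, 0, 0]
  offset:
    - [0, 0, 0]
    - [0, 0, 0]
    - [0, 0, 0]
    - [0, 0, 0]
    - [0, 0, 0]
    - [0, 0, 0]
    - [0, 0, 0]
    - [0, 0, 0]
  twist: [0, 0, 0, 0, 0, 0, 0, 0]
  squeeze: 60

```text
clock: 10.35
tcp_pos: [0.4759, -0.158, 0.1166]
orientation: [0.0, 0.793, 0.609, -0.0]
wrist_force: [-2.0, 0.2, 5.0]
finger_gap: 0.0139
grip_force: 58.5
```

```bash
python3 - <<'E'
import numpy as np
th=np.radians(-15.1)
for d in range(0,81,5):
    a=np.radians(-45+d);s=10*(np.sin(a)+np.sin(np.pi/4));print(d,np.round([s*np.cos(th),s*np.sin(th),10*(np.cos(a)-np.cos(np.pi/4))],2))
E
```

```text
0 [ 0. -0.  0.]
5 [ 0.62 -0.17  0.59]
10 [ 1.29 -0.35  1.12]
15 [ 2.   -0.54  1.59]
20 [ 2.75 -0.74  1.99]
25 [ 3.52 -0.95  2.33]
30 [ 4.33 -1.17  2.59]
35 [ 5.15 -1.39  2.78]
40 [ 5.99 -1.62  2.89]
45 [ 6.83 -1.84  2.93]
50 [ 7.67 -2.07  2.89]
55 [ 8.5  -2.29  2.78]
60 [ 9.33 -2.52  2.59]
65 [10.13 -2.73  2.33]
70 [10.91 -2.94  1.99]
75 [11.65 -3.14  1.59]
80 [12.36 -3.34  1.12]
```

Emit:
jog_arm:
  gripper: [0, 0, 0, 0, 0, 0, 0, 0]
  offset:
    - [0.62, -0.17, 0.59]
    - [1.29, -0.35, 1.12]
    - [2.0, -0.54, 1.59]
    - [2.75, -0.74, 1.99]
    - [3.52, -0.95, 2.33]
    - [4.33, -1.17, 2.59]
    - [5.15, -1.39, 2.78]
    - [5.15, -1.39, 2.78]
  twist: [0, 0, 0, 0, 0, 0, 0, 0]

```text
clock: 11.35
tcp_pos: [0.5266, -0.1717, 0.1443]
orientation: [-0.001, 0.793, 0.609, -0.001]
wrist_force: [-7.7, 1.1, 5.5]
finger_gap: 0.0142
grip_force: 59.4
```

Emit:
jog_arm:
  gripper: [0, 0, 0, 0, 0, 0, 0, 0]
  offset:
    - [0.84, -0.23, 0.11]
    - [1.68, -0.45, 0.15]
    - [2.52, -0.68, 0.11]
    - [3.35, -0.9, 0]
    - [4.18, -1.13, -0.19]
    - [4.98, -1.34, -0.45]
    - [5.76, -1.55, -0.79]
    - [6.5, -1.75, -1.19]
  twist: [0, 0, 0, 0, 0, 0, 0, 0]

```text
clock: 12.35
tcp_pos: [0.5924, -0.1894, 0.1328]
orientation: [-0.0, 0.793, 0.609, -0.0]
wrist_force: [-5.5, 0.5, 4.7]
finger_gap: 0.014
grip_force: 59.5
```

Emit:
jog_arm:
  gripper: [0, 0, 0, 0, 0, 0, 0, 0]
  offset:
    - [0.35, -0.1, -0.23]
    - [0.71, -0.2, -0.47]
    - [0.71, -0.2, -0.47]
    - [0.71, -0.2, -0.47]
    - [0.71, -0.2, -0.47]
    - [0.71, -0.2, -0.47]
    - [0.71, -0.2, -0.47]
    - [0.71, -0.2, -0.47]
  twist: [0, 0, 0, 0, 0, 0, 0, 0]

```text
clock: 13.35
tcp_pos: [0.5995, -0.1914, 0.1281]
orientation: [-0.0, 0.793, 0.609, -0.0]
wrist_force: [-4.5, 1.8, 4.8]
finger_gap: 0.0141
grip_force: 59.4
```

```bash
python3 - <<'E'
from h import *
s=env.get_state();p=s["tcp_pos"];print(p,s["wrist_force"],s["finger_gap"],s["grip_force"])
th=np.radians(-15.1);e=np.array([np.cos(th),np.sin(th)]);c0=np.array([.4757,-.1569])
x=(p[:2]-c0)@e-.0707; print("bar x rel shaft",x,"angle from x",np.degrees(np.arcsin(x/.1)),"z rel",p[2]+.0192-.065, "from z",np.degrees(np.arctan2(x,p[2]+.0192-.065)))
r=shot("side");cv2.imwrite("pics/side3.png",cv2.resize(r["image"][180:340,240:440,::-1],None,fx=3.5,fy=3.5,interpolation=cv2.INTER_CUBIC))
W=pts(r);im=r["image"].astype(int)
r2=shot("scene");W2=pts(r2);np.savez("end.npz",a=r["image"],Wa=W,b=r2["image"],Wb=W2)
# basket rim height before/after
for n,Wn in(("before",np.load("side0.npz")["W"]),("now",W)):
    b=Wn[215:290,290:375].reshape(-1,3);b=b[b[:,2]>.09];print(n,"top z pct",np.nanpercentile(b[:,2],[50,80,90,95]).round(4))
E
```

```text
[ 0.59945408 -0.19136346  0.12808425] [-4.45505916  1.82828983  4.80035919] 0.01412634730322835 59.43254828453064
bar x rel shaft 0.0577590649046119 angle from x 35.28125954559058 z rel 0.08228424680885957 from z 35.06676700532421
before top z pct [0.1144 0.13   0.1382 0.1405]
now top z pct [0.1369 0.1556 0.1628 0.2222]
```

View pics/side3.png

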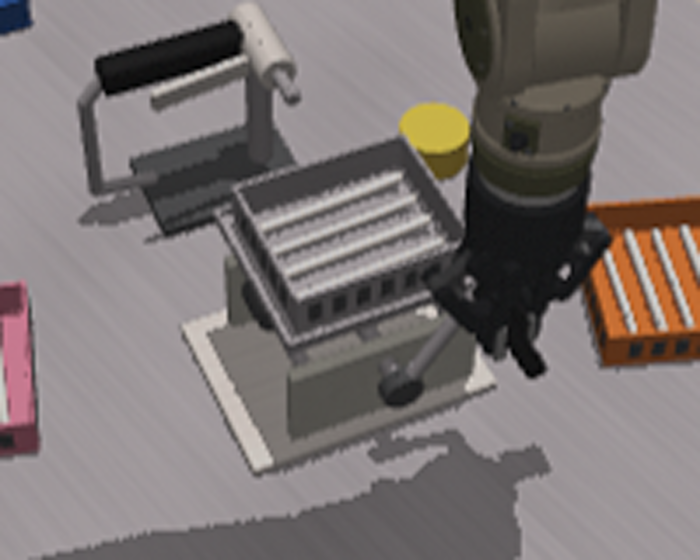

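Side view: the basket sits raised and level in the cradle (340,240), the gripper holds the crossbar (510,340) with the lever about 35° past vertical, and the trigger stands open (200,85).

```bash
python3 -c "
from workcell import env
print(env.hand_in())"
```

```text
the job is handed in; nothing more can be done
None
```

I squeezed the air gun's trigger to its stop for over a second and released it fully, then swung the lever to a measured 35° past vertical (its highest point) and handed in at about 13.5 s, still holding the crossbar steady; no verdict came back.

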